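Clip a relay board on the test stage, test it, and unclip it

TASK

Of the three white relay boards, take the one whose two holes line up with the two studs of the metal test stage and lay it flat on the stage, down over both studs (swing the spring clip out of the way first if it hangs over the place). Swing the clip in by its knob until its foot presses on the edge of the board, and only then press the test key down fully and let it come up again. Last, swing the clip out again so that its foot is well clear of the board; leave the board on its studs, and leave the other two boards and the loose things round about where they are.

Things in the scene. Friction and masses are not known exactly. Their poses are not given: they have to be found in the camera images.
- stage: Fixed grey-painted metal test stage on the worktop: a plate 110 (its x) x 150 (its y) x 10 mm. Origin: centre of its underside, z up. On its top: two steel studs, 5 mm thick and 8 mm high, the upper half tapered to 2 mm, at stage (25, 15) and (-5, -45) mm; a pivot post for the clip at (-30, 55) mm; the test key at (-36, -45) mm.
- bed (a point): Point on the top face of the stage plate (10 mm above the worktop), at stage (10, -15) mm, midway between the two studs: the centre of the board's underside belongs here, the board's axes parallel to the stage's (either way round, it makes no difference). The studs stand at (+15, +30) and (-15, -30) mm from it along the stage's x and y.
- clip (a joint): Angle of the spring clip (flat steel blade, 12 mm wide, top 27.5 mm above the worktop) about its vertical pivot. 0: swung in, foot 10 mm inside the board's +y end (stage's y). It grows as the clip swings out (counter-clockwise from above); range -0.08 to 1.75. Blade direction in the stage's x, y: (cos(a-0.785), sin(a-0.785)). Below 0.5 the foot hangs over the board's place. Stays where left.
- clip_pivot (a point): Fixed point on the axis of the pivot screw, 22 mm above the worktop. The screw head there is 12 mm wide and tops out 31.5 mm above the worktop.
- clip_knob (a point): Mid-height of the clip's upright round black knob, 12 mm thick, that stands on the blade 56.6 mm from the pivot axis, from 27.5 to 51.5 mm above the worktop; this point is 39.5 mm above the worktop. It can be pinched from above in any direction or pushed sideways.
- foot: Ball foot of the clip, 14 mm thick, below the knob and sprung: it presses down with about 1.4 N. Unloaded, its lowest point is 13.2 mm above the worktop (0.8 mm lower than the top of a board on the stage), so it rides up onto the board's edge as the clip swings in. Swinging takes about 1 N at the knob, up to 5 N more as it rides up.
- key_top (a point): Centre of the top of the round test key, 20 mm thick, which points up from a black housing on the stage.
- key (a joint): Travel of the test key: 0 up, 0.005 m fully down (about 4 N); it springs back. It counts as pressed from 0.0035 m.
- board_a: Loose white board, 50 (its x) x 80 (its y) x 4 mm, 70 g, with a black relay in the middle, 16 (x) x 24 (y) mm and 20 mm high (its top is 24 mm above the board's underside): pinch it there across its 16 mm. Origin: centre of the underside, z up. Two holes of 9 mm at (15, 30) and (-15, -30) mm.
- board_b: Board like board_a, but with its two holes on the other diagonal, at (15, -30) and (-15, 30) mm.
- board_c: Board like board_a, but with its two holes on its long centre line, at (0, 30) and (0, -30) mm.
- spool: Bystander: loose solder spool, upright, 56 mm across and 45 mm high; origin at the centre of its underside.
- eye_loupe: Bystander: loose black loupe, upright, 41 mm across and 36 mm high; origin at the centre of its underside.
- tub: Bystander: loose small white tub with finger cots, upright, 72 mm across and 45 mm high; origin at the centre of its underside.
- stamp: Bystander: loose wooden hand stamp standing on its foot, 25 x 50 mm and 64 mm high; origin at the centre of its underside.
Things that resemble listed ones, but are neither listed nor needed, are in the scene too. There is more than one size of the stage; the one meant has the size given above.

How it is judged:
By the outcome, as a careful person would: the job done as asked, in the order asked, and still so for the second after the job is handed in, with the robot touching nothing.
It also fails if it takes over 61 s, if anything falls off the work surface, if the arm or the gripper's body presses on something with over 40 N, if the wrist force passes 120 N, or if a joint passes its speed limit or range.

ROBOT

A 7-joint arm with a two-finger parallel gripper is mounted at the origin on a cart in front of the work surface, level with it; the furniture and walls round the work are solid. World frame = base frame: x ahead of the robot, y to its left, z up, the work surface at z = 0. Lengths are in m, angles in rad, forces in N, time in s.
With the tool pointing down it reaches from about 0.425 to 0.95 m from the base axis. Payload 4.7 kg.
Tool frame: the origin (TCP) lies on the centre line of the jaws, within the pads' length; the fingertips stand 17 mm ahead of it and the grasp point (between the pads) lies 2 mm behind it; z points along the fingers, y is the line along which they close (so a half turn about z gives the same grasp; the last joint's range is limited). The gripper opens to 85 mm and grips with 20 to 120 N. Pads are 22 mm wide; open, the fingers measure 114 mm over their backs; the gripper's body (76 mm by 85 mm) begins 54 mm behind the grasp point. The pads swing forward as they close: fully open they stand 13 mm farther back than shut.
Start: joints at [-1.224, 0.469, -0.049, 1.532, 0.024, 1.141, -0.082], TCP at [0.248, 0.628, 0.248] pointing down, gripper open.
Joint ranges: [-2.59, 2.59], [-0.33, 1.99], [-1.39, 1.29], [0.1, 2.45], [-1.04, 4.18], [0.21, 1.99], [-2.66, 2.66]. Speed limits (rad/s): [2.57, 2.57, 3.14, 3.14, 3.14, 3.14, 3.14].

INTERFACE

Orientations are given as [roll, pitch, yaw] about the fixed x, y, z axes, in that order (R = Rz(yaw) Ry(pitch) Rx(roll)).
In Python, from station import * gives the robot as it stands.
- The arm moves only by the tool arm_command, never from a script. Its argument "deltas" is a list of rows, each an object with "gripper": the finger opening in m, from 0 to 0.0854; "travel": the shift along the tool's x, y, z in m, a list of three; "delta_rot": the turn, a rotation vector about the tool's x, y, z in degrees, a list of three. In form: [{"gripper": gripper, "travel": [x, y, z], "delta_rot": [wx, wy, wz]}, ...]. A call has exactly 8 rows; each row shifts and turns the commanded pose from where the row before left it, along the tool's axes as they then stand; what a row does not reach is not made up. A row lasts 1/10 s, in which the tool goes at most 50 mm and 8.59 degrees, less where a joint would pass 70% of its speed; a pose out of reach is approached as far as the arm can. A call with a gripper value outside its range is refused whole. The fingers move at their own pace and stop on an object; "force" is the grip in N (left out, the last holds). Time passes only in rows, so rows that do not move let the fingers close, or fill a call up. It gives the time, the measured TCP pose, the force, the opening and the grip force at its end, in the units of the state.
- sense(): the state, without advancing time (a new reading comes with each control period).
- read_camera(name): name is "side" or "top"; returns a dict with "frame" (420x560x3 uint8, blue, green, red), "z_map" (420x560 float32, m along the optical axis (not along the pixel's ray), 0 where there is no reading), "mtx" (3x3 intrinsics, pixels), "k1" (the pictures are not rectified: a ray, as slopes to the right and down, at radius r is drawn at 1 + k1 r^2 times it, then the intrinsics apply), "position" and "attitude" of the camera in the world. Camera axes: x right, y up, looking along -z (the intrinsics and any distortion apply to the point x, -y, -z); pixel columns grow to the right and rows downward; lengths in m; the calibration is good to about 2 mm. A picture is of the moment at which its call begins.
- hand_in(): hands the job in; it is judged then, once.
The state is a dict: "time": time; "joint_pos": joint angles; "joint_velocities": joint speeds; "effort": joint torques, N m; "position": TCP position; "tool_rot": TCP orientation; "force": force on the tool from outside, world axes, zero at the start; "moment": the same for the moment, N m; "opening": finger opening in m; "finger_force": force on a finger pad.
Only numpy, scipy, OpenCV 4.12 (cv2) and the standard library are available. Lean on these libraries where they do the work, as an engineer would, in place of code of your own. Each camera call takes 0.05 s, during which the arm holds its last target. There are 200 camera calls.

## Working session

There is one attempt and no reset: what is moved stays moved. The work goes in short steps, Python scripts to look and compute and a tool call to move; the robot and the scene stay as the last step left them, time stands still between calls to the robot, and variables do not carry over. Pictures are saved under pics/ and viewed, at most 10 in all, crops included, and the job is handed in when it is done.

Besides the shell and the picture viewer there is one more tool, called after ">>>" as name([rows], argument=value, ...), one row to a line, values as JSON. arm_command: Moves the arm, as the interface text tells. Its arguments: {"type":"object","properties":{"deltas":{"type":"array"},"force":{"type":"number"}},"required":["deltas"]}

```bash
mkdir -p pics; ls
cat > h.py <<'E'
from station import *
import numpy as np, cv2
from scipy.spatial.transform import Rotation as Ro
def att(a):
    a=np.array(a,float)
    return a if a.shape==(3,3) else (Ro.from_euler('xyz',a).as_matrix() if a.size==3 else Ro.from_quat(a).as_matrix())
def cloud(c):
    h,w=c['z_map'].shape; v,u=np.mgrid[:h,:w]
    k=c['k1']; K=np.array(c['mtx'])
    p=cv2.undistortPoints(np.stack([u,v],-1).reshape(-1,1,2).astype(np.float64),K,np.array([k,0,0,0,0.])).reshape(h,w,2)
    z=c['z_map']; P=np.stack([p[...,0]*z,-p[...,1]*z,-z],-1)
    W=P@att(c['attitude']).T+np.array(c['position']); W[z==0]=np.nan
    return W
E
python3 - <<'E'
from h import *
s=sense(); print({k:np.round(v,3) for k,v in s.items()})
for n in('side','top'):
    c=read_camera(n); print(n,c['position'],c['attitude'],c['mtx'],c['k1'])
    np.savez('pics/%s0.npz'%n,**{k:v for k,v in c.items()})
    cv2.imwrite('pics/%s0.png'%n,c['frame'])
E
```

```text
pics
{'time': np.float64(0.0), 'joint_pos': array([-1.224,  0.469, -0.049,  1.534,  0.024,  1.141, -0.082]), 'joint_velocities': array([-0.001, -0.002,  0.001, -0.001,  0.001, -0.001, -0.002]), 'effort': array([-0.0000e+00, -5.1030e+01, -4.7000e-02, -2.3772e+01,  1.1000e-02,
        7.0000e-03,  0.0000e+00]), 'position': array([0.247, 0.627, 0.247]), 'tool_rot': array([-3.14 ,  0.   ,  2.766]), 'force': array([ 0.086,  0.097, -0.135]), 'moment': array([ 0.014,  0.008, -0.003]), 'finger_force': np.float64(0.0), 'opening': np.float64(0.085)}
side [0.59076168 0.74056255 0.73350937] [0.87399191 0.01258562 3.08386163] [[390.60022747   0.         273.06340058]
 [  0.         390.60022747 206.42266954]
 [  0.           0.           1.        ]] -0.024782791322119156
top [ 0.39985964 -0.06688723  1.29842383] [ 0.10091983  0.00786652 -1.5749519 ] [[400.6978068    0.         277.65051787]
 [  0.         400.6978068  206.01077999]
 [  0.           0.           1.        ]] 0.029779827369192737
```

View pics/top0.png

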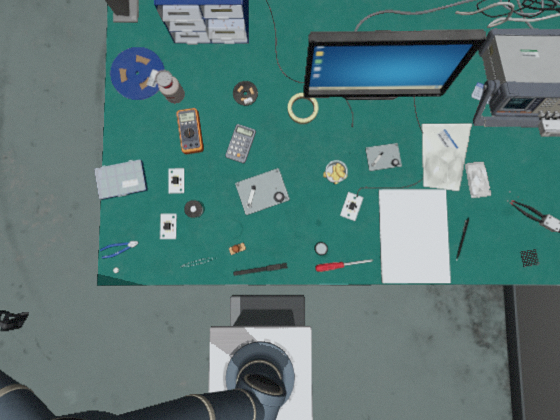

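View pics/side0.png

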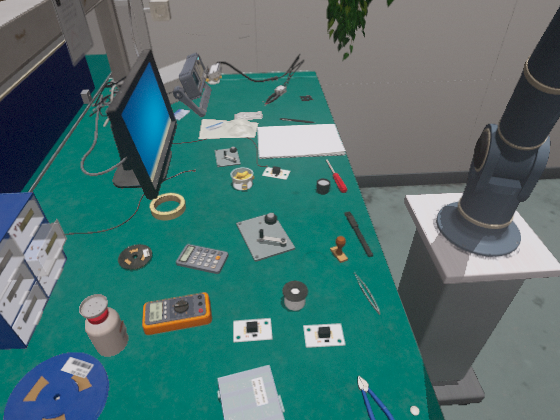

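The top view shows two stages: (262,190), about 48x33 px ≈ 150x110 mm, and (383,157), about 32x24 px, too small. The first fits the size given. The boards are at top (176,181), (168,226) and (351,206). I'll enlarge them to see the holes.

Run:
```python
from h import *
t=dict(np.load('pics/top0.npz'));s=dict(np.load('pics/side0.npz'))
def cr(c,u,v,r): return cv2.resize(c['frame'][v-r:v+r,u-r:u+r],(260,260),interpolation=cv2.INTER_CUBIC)
a=np.hstack([cr(t,176,181,20),cr(t,168,226,20),cr(t,351,206,20)])
b=np.hstack([cr(s,253,330,26),cr(s,324,335,26),cr(s,276,173,20)])
cv2.imwrite('pics/b.png',np.vstack([a,b]))
d=np.hstack([cv2.resize(t['frame'][160:220,225:300],(400,320),interpolation=cv2.INTER_CUBIC),cv2.resize(s['frame'][206:266,230:305],(400,320),interpolation=cv2.INTER_CUBIC)])
cv2.imwrite('pics/st.png',d)
T=cloud(t);S=cloud(s)
for n,C,l in(('t',T,[(176,181),(168,226),(351,206),(262,190),(383,157),(140,250)]),('s',S,[(253,330),(324,335),(276,173),(265,245),(300,340)])):
    for u,v in l: print(n,u,v,C[v,u].round(4))
```

```text
t 176 181 [0.6115 0.2694 0.0236]
t 168 226 [0.4668 0.2918 0.0233]
t 351 206 [ 0.5278 -0.2912  0.0247]
t 262 190 [ 0.5828 -0.0067  0.0101]
t 383 157 [ 0.6901 -0.4022  0.0059]
t 140 250 [ 3.913e-01  3.864e-01 -2.000e-04]
s 253 330 [0.6151 0.2813 0.0159]
s 324 335 [0.4699 0.3038 0.0178]
s 276 173 [ 0.5308 -0.2918  0.0085]
s 265 245 [0.5797 0.0312 0.0109]
s 300 340 [0.5189 0.3036 0.0041]
```

View pics/b.png

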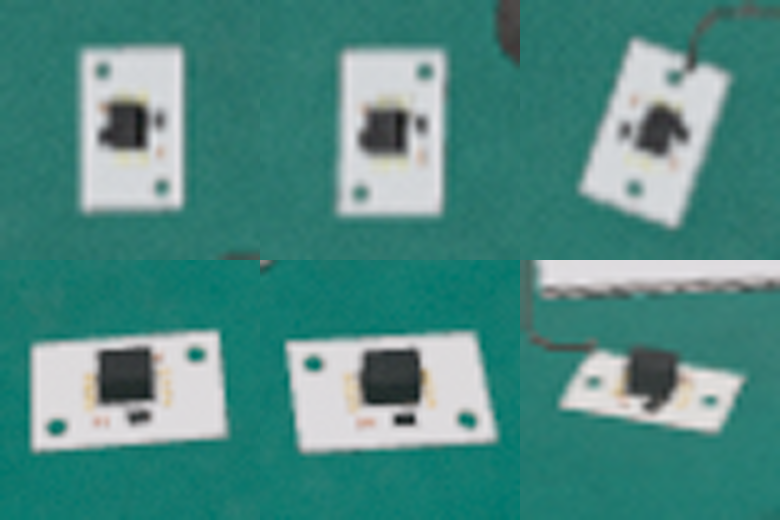

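View pics/st.png

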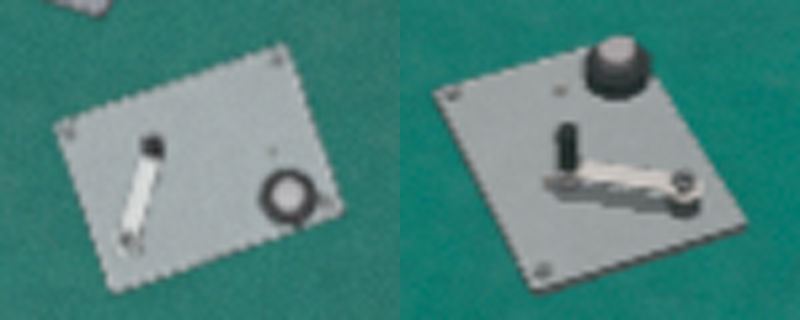

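The lower crops agree with the upper ones. Seen from above, with image up = +x and left = +y, the candidates are:
- **(176,181):** holes upper-left and lower-right, so (-15,30)/(15,-30). This is board_b.
- **(168,226):** holes upper-right and lower-left, so (15,30)/(-15,-30). This is board_a, which matches the studs.
- **(351,206):** holes on the centre line. This is board_c.

In the stage crop, the pivot is at the lower left, the key at the lower right and a stud at crop (272,150). The clip hangs over the place, at a≈0.2. Next I'll measure.

```bash
cat >> h.py <<'E'
def pix2w(c,uv,z):
    p=cv2.undistortPoints(np.array(uv,float).reshape(-1,1,2),np.array(c['mtx']),np.array([c['k1'],0,0,0,0.])).reshape(-1,2)
    d=np.c_[p[:,0],-p[:,1],-np.ones(len(p))]@att(c['attitude']).T; o=np.array(c['position'])
    return o+d*((z-o[2])/d[:,2])[:,None]
def w2pix(c,P):
    q=(np.atleast_2d(P)-np.array(c['position']))@att(c['attitude']); p=np.c_[q[:,0],-q[:,1]]/-q[:,2:]
    p=p*(1+c['k1']*(p**2).sum(1,keepdims=True)); K=np.array(c['mtx'])
    return p@K[:2,:2].T+K[:2,2]
def rect(c,mask,x0,y0,z,F=4):
    n,l,st,ce=cv2.connectedComponentsWithStats(mask.astype(np.uint8))
    i=1+np.argmax(st[1:,4]); m=(l==i).astype(np.uint8)
    ct=max(cv2.findContours(m,0,cv2.CHAIN_APPROX_NONE)[0],key=len).reshape(-1,2)
    uv=(ct+.5)/F-.5+np.array([x0,y0]); W=pix2w(c,uv,z)[:,:2]
    return cv2.minAreaRect((W*1000).astype(np.float32)),W
def crop(c,x,y,r,F=4):
    g=c['frame'][y-r:y+r,x-r:x+r]; return cv2.resize(g,None,fx=F,fy=F,interpolation=cv2.INTER_CUBIC),x-r,y-r
E
python3 - <<'E'
from h import *
t=dict(np.load('pics/top0.npz'));s=dict(np.load('pics/side0.npz'))
for n,c,b,st in(('top',t,(168,226,17),(262,190,34)),('side',s,(324,335,28),(265,236,38))):
    g,x0,y0=crop(c,*b); g=g.astype(int)
    m=g[...,2]>(g[...,2].min()*0+130)
    r,W=rect(c,m,x0,y0,.004); print(n,'board',r)
    # holes: contours inside
    ct,h=cv2.findContours(m.astype(np.uint8),cv2.RETR_CCOMP,cv2.CHAIN_APPROX_NONE)
    for k,hh in zip(ct,h[0]):
        a=cv2.contourArea(k)
        if hh[3]>=0 and a>16:
            M=cv2.moments(k); uv=((M['m10']/a+.5)/4-.5+x0,(M['m01']/a+.5)/4-.5+y0)
            print('  hole',a/16,np.round(uv,1),(pix2w(c,uv,.004)[0,:2]*1000).round(1))
    g,x0,y0=crop(c,*st); g=g.astype(int)
    m=(g[...,2]>85)
    r,W=rect(c,m,x0,y0,.010); print(n,'stage',r)
    print(cv2.boxPoints(r).round(1).tolist())
    C=cloud(c); x,y,rr=st; q=C[y-rr:y+rr,x-rr:x+rr].reshape(-1,3); q=q[q[:,2]>.018]
    for lo,hi in((.018,.03),(.03,.06)):
        w=q[(q[:,2]>lo)&(q[:,2]<hi)]; print(lo,(w*1000).round(0).tolist()[:60])
E
```

```text
top board ((468.2935791015625, 297.989501953125), (82.66668701171875, 51.7770881652832), 0.34038645029067993)
  hole 3.9375 [163.  235.2] [438.1 312.6]
  hole 3.65625 [172.3 224.6] [472.3 283.6]
  hole 49.5 [166.8 225.8] [468.5 301.1]
  hole 4.6875 [172.9 216.6] [498.4 282.1]
top stage ((579.6196899414062, -6.538139343261719), (114.6051254272461, 154.13092041015625), 19.047544479370117)
[[500.29998779296875, 47.599998474121094], [550.5999755859375, -98.0999984741211], [658.9000244140625, -60.70000076293945], [608.5999755859375, 85.0]]
0.018 [[694.0, 77.0, 19.0], [693.0, 51.0, 19.0], [690.0, 58.0, 19.0], [647.0, -52.0, 19.0], [627.0, -59.0, 19.0], [597.0, 15.0, 23.0], [598.0, -43.0, 19.0], [588.0, 15.0, 23.0], [588.0, -49.0, 19.0], [584.0, 28.0, 29.0], [585.0, 15.0, 19.0], [580.0, 28.0, 29.0], [580.0, 24.0, 29.0], [581.0, 18.0, 27.0], [578.0, 28.0, 20.0], [577.0, 24.0, 29.0], [578.0, 21.0, 26.0], [577.0, 18.0, 27.0], [574.0, 28.0, 26.0], [575.0, 25.0, 24.0], [574.0, -59.0, 24.0], [574.0, -65.0, 23.0], [575.0, -68.0, 20.0], [571.0, 31.0, 26.0], [571.0, 28.0, 24.0], [571.0, 24.0, 30.0],
[... 4226 characters left out ...]
 32.0], [591.0, 14.0, 52.0], [588.0, 16.0, 53.0], [586.0, 13.0, 51.0], [591.0, 18.0, 52.0], [588.0, 22.0, 56.0], [586.0, 19.0, 53.0], [583.0, 20.0, 54.0], [591.0, 23.0, 53.0], [588.0, 22.0, 52.0], [586.0, 22.0, 52.0], [583.0, 24.0, 54.0], [591.0, 22.0, 49.0], [588.0, 25.0, 52.0], [586.0, 24.0, 51.0], [583.0, 21.0, 48.0], [591.0, 23.0, 47.0], [589.0, 26.0, 50.0], [586.0, 23.0, 46.0], [584.0, 22.0, 46.0], [591.0, 25.0, 45.0], [589.0, 24.0, 44.0], [586.0, 23.0, 43.0], [584.0, 24.0, 44.0], [591.0, 24.0, 40.0], [589.0, 25.0, 42.0], [586.0, 22.0, 38.0], [584.0, 25.0, 41.0], [591.0, 25.0, 38.0], [589.0, 22.0, 35.0], [586.0, 23.0, 36.0], [584.0, 22.0, 35.0], [579.0, 18.0, 30.0], [592.0, 22.0, 32.0]]
```

board_a is at about (468.5, 296) mm, yaw -90°. The stage centre is at about (580, -7.5) mm, yaw 19.0°. Both cameras agree to within 2 mm, and the sizes match those given. From these I get bed (594.3, -18.4), pivot (533.7, 34.7), key (560.6, -61.8), knob about (588, 21) and clip a≈0.2.

```bash
cat > go.py <<'E'
from h import *; import sys
x,y,z,yaw=map(float,sys.argv[1:5])
s=sense(); R=Ro.from_euler('xyz',s['tool_rot']); p=np.array(s['position'])
T=Ro.from_euler('xyz',[np.pi,0,np.radians(yaw)])
print('t',round(float(s['time']),2),'p',(p*1000).round(1),'rpy',np.degrees(s['tool_rot']).round(2),'F',np.round(s['force'],1),'open',round(float(s['opening']),4),'ff',round(float(s['finger_force']),1),'q',np.round(s['joint_pos'],2))
print('travel mm',(R.inv().apply(np.array([x,y,z])/1e3-p)*1000).round(1),'rot deg',np.degrees((R.inv()*T).as_rotvec()).round(2))
E
python3 go.py 588 21.5 150 109
```

```text
t 0.1 p [247.5 627.4 247.4] rpy [-179.9     0.    158.47] F [ 0.4 -0.7 -0.3] open 0.0854 ff 0.0 q [-1.22  0.47 -0.05  1.53  0.02  1.14 -0.08]
travel mm [-539.1 -438.6   98.2] rot deg [-0.09  0.05 49.47]
```

>>> arm_command([
  {"gripper": 0.034, "travel": [-0.033, -0.027, 0], "delta_rot": [0, 0, 0]},
  {"gripper": 0.034, "travel": [-0.033, -0.027, 0], "delta_rot": [0, 0, 0]},
  {"gripper": 0.034, "travel": [-0.033, -0.027, 0], "delta_rot": [0, 0, 0]},
  {"gripper": 0.034, "travel": [-0.033, -0.027, 0], "delta_rot": [0, 0, 0]},
  {"gripper": 0.034, "travel": [-0.033, -0.027, 0], "delta_rot": [0, 0, 0]},
  {"gripper": 0.034, "travel": [-0.033, -0.027, 0], "delta_rot": [0, 0, 0]},
  {"gripper": 0.034, "travel": [-0.033, -0.027, 0], "delta_rot": [0, 0, 0]},
  {"gripper": 0.034, "travel": [-0.033, -0.027, 0], "delta_rot": [0, 0, 0]},
], force=25)

```text
time: 0.9
position: [0.4144, 0.3283, 0.2481]
tool_rot: [-3.141, -0.0, 2.766]
force: [0.5, 0.4, -0.0]
opening: 0.0337
finger_force: 0.0
```

```bash
python3 go.py 588 21.5 150 109
```

```text
t 0.9 p [414.4 328.3 248.1] rpy [-1.7998e+02 -1.0000e-02  1.5847e+02] F [ 0.5  0.4 -0. ] open 0.0337 ff 0.0 q [-0.8   0.23  0.06  1.88 -0.02  1.03  0.46]
travel mm [-274.1 -221.7   98.1] rot deg [-2.000e-02 -1.000e-02  4.947e+01]
```

>>> arm_command([
  {"gripper": 0.034, "travel": [-0.0343, -0.0277, 0], "delta_rot": [0, 0, 0]},
  {"gripper": 0.034, "travel": [-0.0343, -0.0277, 0], "delta_rot": [0, 0, 0]},
  {"gripper": 0.034, "travel": [-0.0343, -0.0277, 0], "delta_rot": [0, 0, 0]},
  {"gripper": 0.034, "travel": [-0.0343, -0.0277, 0], "delta_rot": [0, 0, 0]},
  {"gripper": 0.034, "travel": [-0.0343, -0.0277, 0], "delta_rot": [0, 0, 0]},
  {"gripper": 0.034, "travel": [-0.0343, -0.0277, 0], "delta_rot": [0, 0, 0]},
  {"gripper": 0.034, "travel": [-0.0343, -0.0277, 0], "delta_rot": [0, 0, 0]},
  {"gripper": 0.034, "travel": [-0.0343, -0.0277, 0], "delta_rot": [0, 0, 0]},
])

```text
time: 1.7
position: [0.5883, 0.0217, 0.248]
tool_rot: [-3.142, -0.001, 2.766]
force: [0.9, -0.3, -0.2]
opening: 0.034
finger_force: 0.0
```

>>> arm_command([
  {"gripper": 0.034, "travel": [0, 0, 0.02], "delta_rot": [0, 0, 7]},
  {"gripper": 0.034, "travel": [0, 0, 0.02], "delta_rot": [0, 0, 7]},
  {"gripper": 0.034, "travel": [0, 0, 0.02], "delta_rot": [0, 0, 7]},
  {"gripper": 0.034, "travel": [0, 0, 0.02], "delta_rot": [0, 0, 7]},
  {"gripper": 0.034, "travel": [0, 0, 0.02], "delta_rot": [0, 0, 7]},
  {"gripper": 0.034, "travel": [0, 0, 0.02], "delta_rot": [0, 0, 7]},
  {"gripper": 0.034, "travel": [0, 0, 0.02], "delta_rot": [0, 0, 7.5]},
  {"gripper": 0.034, "travel": [0, 0, 0], "delta_rot": [0, 0, 0]},
])

```text
time: 2.5
position: [0.5856, 0.0235, 0.1054]
tool_rot: [-3.135, -0.001, 1.902]
force: [-0.3, -0.0, -0.1]
opening: 0.0339
finger_force: 0.0
```

```bash
python3 go.py 588 21.5 50 109
python3 - <<'E'
from h import *
c=read_camera('side'); np.savez('pics/side1.npz',**c)
cv2.imwrite('pics/k.png',cv2.resize(c['frame'][150:280,200:350],(750,650))[:600])
E
```

```text
t 2.5 p [585.6  23.5 105.4] rpy [-1.7963e+02 -5.0000e-02  1.0900e+02] F [-0.3 -0.  -0.1] open 0.0339 ff 0.0 q [-0.41  0.51  0.39  1.9  -0.27  0.79  0.46]
travel mm [-2.7  2.  55.3] rot deg [-0.37 -0.05  0.  ]
```

View pics/k.png

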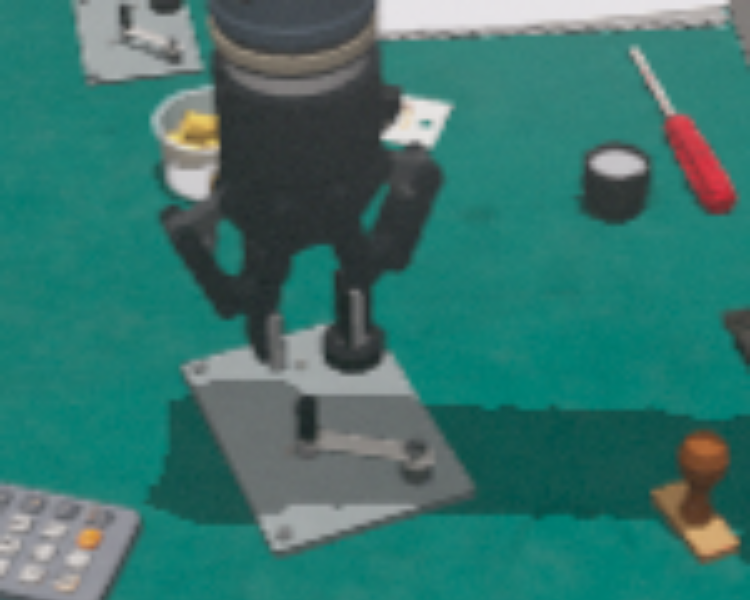

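The picture shows the open fingers (crop (275,340) and (355,320)) above the stage. The knob is at crop (305,415), below and free. I'll go down, pinch it, and then swing.

>>> arm_command([
  {"gripper": 0.034, "travel": [-0.0025, 0.002, 0.01], "delta_rot": [0, 0, 0]},
  {"gripper": 0.034, "travel": [0, 0, 0.015], "delta_rot": [0, 0, 0]},
  {"gripper": 0.034, "travel": [0, 0, 0.015], "delta_rot": [0, 0, 0]},
  {"gripper": 0.034, "travel": [0, 0, 0.015], "delta_rot": [0, 0, 0]},
  {"gripper": 0.005, "travel": [0, 0, 0], "delta_rot": [0, 0, 0]},
  {"gripper": 0.005, "travel": [0, 0, 0], "delta_rot": [0, 0, 0]},
  {"gripper": 0.005, "travel": [0, 0, 0], "delta_rot": [0, 0, 0]},
  {"gripper": 0.005, "travel": [0, 0, 0], "delta_rot": [0, 0, 0]},
])

```text
time: 3.35
position: [0.5892, 0.0216, 0.0523]
tool_rot: [-3.139, -0.001, 1.902]
force: [-1.1, -0.5, -9.9]
opening: 0.0097
finger_force: 24.2
```

```bash
python3 go.py 588 21.5 50 109
```

```text
t 3.35 p [589.2  21.6  52.3] rpy [-1.7984e+02 -5.0000e-02  1.0898e+02] F [-1.1 -0.5 -9.9] open 0.0097 ff 24.2 q [-0.37  0.59  0.36  1.92 -0.31  0.69  0.5 ]
travel mm [ 0.3 -1.1  2.4] rot deg [-0.16 -0.05 -0.02]
```

```bash
python3 - <<'E'
from h import *
c=read_camera('side'); t=read_camera('top')
a=cv2.resize(c['frame'][195:255,235:310],(750,600)) 
cv2.imwrite('pics/k2.png',a)
E
python3 go.py 588 21.5 50 109
```

```text
t 3.45 p [589.2  21.5  52.4] rpy [-1.7983e+02 -5.0000e-02  1.0898e+02] F [ -2.1  -0.4 -10.8] open 0.0098 ff 24.2 q [-0.37  0.59  0.36  1.92 -0.31  0.69  0.5 ]
travel mm [ 0.3 -1.1  2.4] rot deg [-0.17 -0.05 -0.02]
```

View pics/k2.png

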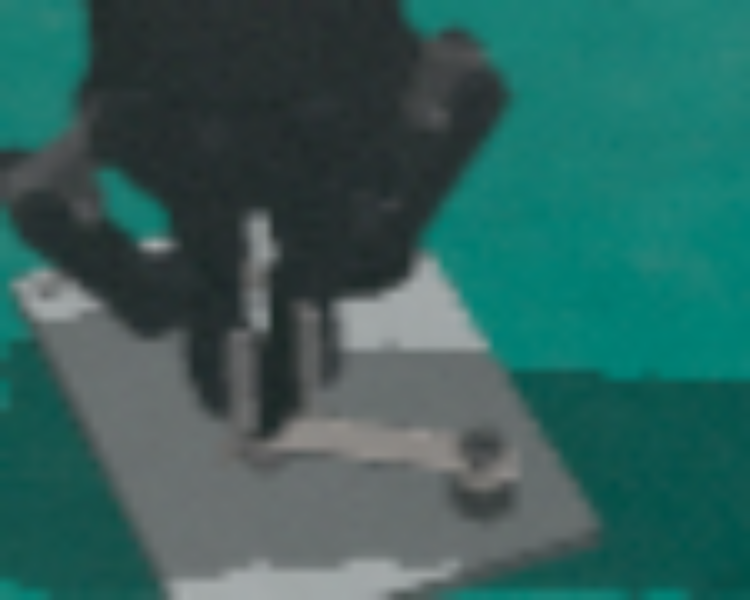

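The knob is held between the pads (crop (265,400)). The vertical force of 10 N suggests the tips sit slightly low, so I'll lift a little while swinging.

```bash
cat > arc.py <<'E'
import numpy as np,sys
a0,a1,n,yaw,r=map(float,sys.argv[1:6]); off=-.785+.332
a=np.linspace(a0,a1,int(n)+1)+off; P=r*np.c_[np.cos(a),np.sin(a)]; d=np.diff(P,axis=0)
y=np.radians(yaw); print(np.c_[d@[np.cos(y),np.sin(y)],d@[np.sin(y),-np.cos(y)]].round(1).tolist())
E
python3 arc.py 0.22 1.5 14 109 56.8
```

```text
[[4.5, 2.6], [4.7, 2.2], [4.9, 1.7], [5.0, 1.3], [5.1, 0.8], [5.2, 0.3], [5.2, -0.2], [5.2, -0.6], [5.1, -1.1], [5.0, -1.6], [4.8, -2.0], [4.6, -2.4], [4.3, -2.8], [4.1, -3.2]]
```

>>> arm_command([
  {"gripper": 0.005, "travel": [0, 0, -0.001], "delta_rot": [0, 0, 0]},
  {"gripper": 0.005, "travel": [0, 0, -0.001], "delta_rot": [0, 0, 0]},
  {"gripper": 0.005, "travel": [0, 0, 0], "delta_rot": [0, 0, 0]},
  {"gripper": 0.005, "travel": [0, 0, 0], "delta_rot": [0, 0, 0]},
  {"gripper": 0.005, "travel": [0, 0, 0], "delta_rot": [0, 0, 0]},
  {"gripper": 0.005, "travel": [0, 0, 0], "delta_rot": [0, 0, 0]},
  {"gripper": 0.005, "travel": [0, 0, 0], "delta_rot": [0, 0, 0]},
  {"gripper": 0.005, "travel": [0, 0, 0], "delta_rot": [0, 0, 0]},
])

```text
time: 4.25
position: [0.589, 0.0216, 0.053]
tool_rot: [-3.138, -0.0, 1.902]
force: [1.2, -0.3, -24.7]
opening: 0.0097
finger_force: 24.4
```

>>> arm_command([
  {"gripper": 0.005, "travel": [0, 0, 0.003], "delta_rot": [0, 0, 0]},
  {"gripper": 0.005, "travel": [0.0045, 0.0026, 0], "delta_rot": [0, 0, 0]},
  {"gripper": 0.005, "travel": [0.0047, 0.0022, 0], "delta_rot": [0, 0, 0]},
  {"gripper": 0.005, "travel": [0.0049, 0.0017, 0], "delta_rot": [0, 0, 0]},
  {"gripper": 0.005, "travel": [0.005, 0.0013, 0], "delta_rot": [0, 0, 0]},
  {"gripper": 0.005, "travel": [0.0051, 0.0008, 0], "delta_rot": [0, 0, 0]},
  {"gripper": 0.005, "travel": [0.0052, 0.0003, 0], "delta_rot": [0, 0, 0]},
  {"gripper": 0.005, "travel": [0.0052, -0.0002, 0], "delta_rot": [0, 0, 0]},
])

```text
time: 5.05
position: [0.5874, 0.0555, 0.0528]
tool_rot: [-3.141, 0.002, 1.901]
force: [-3.6, -5.2, -8.7]
opening: 0.0094
finger_force: 25.3
```

>>> arm_command([
  {"gripper": 0.005, "travel": [0.0052, -0.0006, 0], "delta_rot": [0, 0, 0]},
  {"gripper": 0.005, "travel": [0.0051, -0.0011, 0], "delta_rot": [0, 0, 0]},
  {"gripper": 0.005, "travel": [0.005, -0.0016, 0], "delta_rot": [0, 0, 0]},
  {"gripper": 0.005, "travel": [0.0048, -0.002, 0], "delta_rot": [0, 0, 0]},
  {"gripper": 0.005, "travel": [0.0046, -0.0024, 0], "delta_rot": [0, 0, 0]},
  {"gripper": 0.005, "travel": [0.0043, -0.0028, 0], "delta_rot": [0, 0, 0]},
  {"gripper": 0.005, "travel": [0.0041, -0.0032, 0], "delta_rot": [0, 0, 0]},
  {"gripper": 0.005, "travel": [0, 0, 0], "delta_rot": [0, 0, 0]},
])

```text
time: 5.85
position: [0.5643, 0.0854, 0.0528]
tool_rot: [3.14, -0.001, 1.903]
force: [0.5, -1.0, -7.3]
opening: 0.0095
finger_force: 25.4
```

```bash
python3 go.py 562 83.7 52 109
```

```text
t 5.85 p [564.3  85.4  52.8] rpy [ 1.7988e+02 -5.0000e-02  1.0904e+02] F [ 0.5 -1.  -7.3] open 0.0095 ff 25.4 q [-0.49  0.56  0.36  1.96 -0.31  0.66  0.39]
travel mm [-0.8 -2.7  0.8] rot deg [ 0.12 -0.05  0.04]
```

>>> arm_command([
  {"gripper": 0.034, "travel": [0, 0, 0], "delta_rot": [0, 0, 0]},
  {"gripper": 0.034, "travel": [0, 0, 0], "delta_rot": [0, 0, 0]},
  {"gripper": 0.034, "travel": [0, 0, -0.02], "delta_rot": [0, 0, 0]},
  {"gripper": 0.034, "travel": [0, 0, -0.03], "delta_rot": [0, 0, -7]},
  {"gripper": 0.034, "travel": [0, 0, -0.03], "delta_rot": [0, 0, -8]},
  {"gripper": 0.034, "travel": [0, 0, -0.02], "delta_rot": [0, 0, -8]},
  {"gripper": 0.034, "travel": [0, 0, 0], "delta_rot": [0, 0, -8]},
  {"gripper": 0.034, "travel": [0, 0, 0], "delta_rot": [0, 0, -8]},
])

```text
time: 6.65
position: [0.5652, 0.0846, 0.1545]
tool_rot: [3.138, 0.002, 2.588]
force: [-0.8, -0.8, -0.5]
opening: 0.0336
finger_force: 0.0
```

>>> arm_command([
  {"gripper": 0.034, "travel": [0, 0, 0], "delta_rot": [0, 0, -8]},
  {"gripper": 0.034, "travel": [0, 0, 0], "delta_rot": [0, 0, -8]},
  {"gripper": 0.034, "travel": [0, 0, 0], "delta_rot": [0, 0, -8]},
  {"gripper": 0.034, "travel": [0, 0, 0], "delta_rot": [0, 0, -8]},
  {"gripper": 0.034, "travel": [0.019, 0.042, 0], "delta_rot": [0, 0, 0]},
  {"gripper": 0.034, "travel": [0.019, 0.042, 0], "delta_rot": [0, 0, 0]},
  {"gripper": 0.034, "travel": [0.019, 0.042, 0], "delta_rot": [0, 0, 0]},
  {"gripper": 0.034, "travel": [0.019, 0.042, 0], "delta_rot": [0, 0, 0]},
])

```text
time: 7.45
position: [0.4879, 0.254, 0.1535]
tool_rot: [3.14, 0.002, 3.14]
force: [0.1, 0.8, 0.2]
opening: 0.0341
finger_force: 0.0
```

```bash
python3 go.py 468.5 296 75 180
python3 - <<'E'
from h import *
c=read_camera('top');np.savez('pics/top2.npz',**c)
C=cloud(c); q=C[150:230,220:310].reshape(-1,3)
w=q[(q[:,2]>.04)&(q[:,2]<.058)]; print('knob',np.nanmedian(w,0).round(4),len(w))
E
```

```text
t 7.45 p [487.9 254.  153.5] rpy [1.7988e+02 1.1000e-01 1.7990e+02] F [0.1 0.8 0.2] open 0.0341 ff 0.0 q [-0.61  0.37  0.07  1.94 -0.04  0.83  1.05]
travel mm [19.6 41.8 78.6] rot deg [ 0.12  0.11 -0.1 ]
knob [0.5618 0.0824 0.0522] 13
```

>>> arm_command([
  {"gripper": 0.034, "travel": [0.0196, 0.042, 0], "delta_rot": [0, 0, 0]},
  {"gripper": 0.034, "travel": [0, 0, 0.03], "delta_rot": [0, 0, 0]},
  {"gripper": 0.034, "travel": [0, 0, 0.03], "delta_rot": [0, 0, 0]},
  {"gripper": 0.034, "travel": [0, 0, 0.03], "delta_rot": [0, 0, 0]},
  {"gripper": 0.034, "travel": [0, 0, 0.02], "delta_rot": [0, 0, 0]},
  {"gripper": 0.034, "travel": [0, 0, 0.01], "delta_rot": [0, 0, 0]},
  {"gripper": 0.034, "travel": [0, 0, 0], "delta_rot": [0, 0, 0]},
  {"gripper": 0.034, "travel": [0, 0, 0], "delta_rot": [0, 0, 0]},
])

```text
time: 8.3
position: [0.4693, 0.2945, 0.0333]
tool_rot: [3.14, 0.002, 3.141]
force: [0.6, 0.2, 0.7]
opening: 0.0337
finger_force: 0.0
```

```bash
python3 go.py 468.5 296 26 180
```

```text
t 8.3 p [469.3 294.5  33.3] rpy [1.7992e+02 9.0000e-02 1.7995e+02] F [0.6 0.2 0.7] open 0.0337 ff 0.0 q [-0.67  0.55  0.04  2.   -0.04  0.59  0.97]
travel mm [0.8 1.5 7.3] rot deg [ 0.08  0.09 -0.05]
```

>>> arm_command([
  {"gripper": 0.034, "travel": [0, 0.0015, 0.0035], "delta_rot": [0, 0, 0]},
  {"gripper": 0.034, "travel": [0, 0, 0.003], "delta_rot": [0, 0, 0]},
  {"gripper": 0.034, "travel": [0, 0, 0], "delta_rot": [0, 0, 0]},
  {"gripper": 0.008, "travel": [0, 0, 0], "delta_rot": [0, 0, 0]},
  {"gripper": 0.008, "travel": [0, 0, 0], "delta_rot": [0, 0, 0]},
  {"gripper": 0.008, "travel": [0, 0, 0], "delta_rot": [0, 0, 0]},
  {"gripper": 0.008, "travel": [0, 0, 0], "delta_rot": [0, 0, 0]},
  {"gripper": 0.008, "travel": [0, 0, 0], "delta_rot": [0, 0, 0]},
], force=35)

```text
time: 9.1
position: [0.4687, 0.2957, 0.0261]
tool_rot: [3.141, 0.001, 3.141]
force: [-0.9, 0.7, 3.2]
opening: 0.015
finger_force: 35.4
```

```bash
python3 go.py 468.5 296 26 180
```

```text
t 9.1 p [468.7 295.7  26.1] rpy [1.7997e+02 3.0000e-02 1.7997e+02] F [-0.9  0.7  3.2] open 0.015 ff 35.4 q [-0.67  0.57  0.04  2.   -0.04  0.58  0.97]
travel mm [0.2 0.3 0.1] rot deg [ 0.03  0.03 -0.03]
```

>>> arm_command([
  {"gripper": 0.008, "travel": [0, 0, -0.01], "delta_rot": [0, 0, 0]},
  {"gripper": 0.008, "travel": [0, 0, -0.03], "delta_rot": [0, 0, 0]},
  {"gripper": 0.008, "travel": [0, 0, -0.04], "delta_rot": [0, 0, 0]},
  {"gripper": 0.008, "travel": [0, 0, -0.04], "delta_rot": [0, 0, 0]},
  {"gripper": 0.008, "travel": [-0.0139, -0.0349, 0], "delta_rot": [0, 0, 0]},
  {"gripper": 0.008, "travel": [-0.0139, -0.0349, 0], "delta_rot": [0, 0, 0]},
  {"gripper": 0.008, "travel": [-0.0139, -0.0349, 0], "delta_rot": [0, 0, 0]},
  {"gripper": 0.008, "travel": [-0.0139, -0.0349, 0], "delta_rot": [0, 0, 0]},
])

```text
time: 9.9
position: [0.5239, 0.1544, 0.1462]
tool_rot: [3.142, -0.0, 3.141]
force: [0.4, 0.5, -0.5]
opening: 0.0155
finger_force: 34.8
```

>>> arm_command([
  {"gripper": 0.008, "travel": [-0.0139, -0.0349, 0], "delta_rot": [0, 0, 0]},
  {"gripper": 0.008, "travel": [-0.0139, -0.0349, 0], "delta_rot": [0, 0, 0]},
  {"gripper": 0.008, "travel": [-0.0139, -0.0349, 0], "delta_rot": [0, 0, 0]},
  {"gripper": 0.008, "travel": [-0.0139, -0.0349, 0], "delta_rot": [0, 0, 0]},
  {"gripper": 0.008, "travel": [-0.0139, -0.0349, 0], "delta_rot": [0, 0, 0]},
  {"gripper": 0.008, "travel": [0, 0, 0], "delta_rot": [0, 0, 8]},
  {"gripper": 0.008, "travel": [0, 0, 0], "delta_rot": [0, 0, 8]},
  {"gripper": 0.008, "travel": [0, 0, 0], "delta_rot": [0, 0, 8]},
])

```text
time: 10.7
position: [0.5929, -0.0192, 0.1458]
tool_rot: [-3.142, -0.001, 2.715]
force: [0.0, -0.1, -0.8]
opening: 0.0151
finger_force: 34.8
```

>>> arm_command([
  {"gripper": 0.008, "travel": [0, 0, 0], "delta_rot": [0, 0, 8]},
  {"gripper": 0.008, "travel": [0, 0, 0.01], "delta_rot": [0, 0, 8]},
  {"gripper": 0.008, "travel": [0, 0, 0.02], "delta_rot": [0, 0, 8]},
  {"gripper": 0.008, "travel": [0, 0, 0.02], "delta_rot": [0, 0, 8]},
  {"gripper": 0.008, "travel": [0, 0, 0.01], "delta_rot": [0, 0, 8]},
  {"gripper": 0.008, "travel": [0, 0, 0], "delta_rot": [0, 0, 7]},
  {"gripper": 0.008, "travel": [0, 0, 0], "delta_rot": [0, 0, 0]},
  {"gripper": 0.008, "travel": [0, 0, 0], "delta_rot": [0, 0, 0]},
])

```text
time: 11.5
position: [0.5933, -0.0185, 0.086]
tool_rot: [3.141, -0.0, 1.905]
force: [-0.2, -0.0, -0.7]
opening: 0.0149
finger_force: 34.8
```

```bash
python3 go.py 594.3 -18.4 60 109
python3 - <<'E'
from h import *
c=read_camera('side'); t=read_camera('top'); np.savez('pics/side3.npz',**c); np.savez('pics/top3.npz',**t)
cv2.imwrite('pics/k3.png',np.hstack([cv2.resize(c['frame'][195:270,225:305],(400,375)),cv2.resize(t['frame'][160:220,230:294],(400,375))]))
E
```

```text
t 11.5 p [593.3 -18.5  86. ] rpy [ 1.7999e+02 -1.0000e-02  1.0914e+02] F [-0.2 -0.  -0.7] open 0.0149 ff 34.8 q [-0.35  0.55  0.42  1.9  -0.32  0.76  0.58]
travel mm [-0.3  0.9 26. ] rot deg [ 0.01 -0.01  0.14]
```

View pics/k3.png

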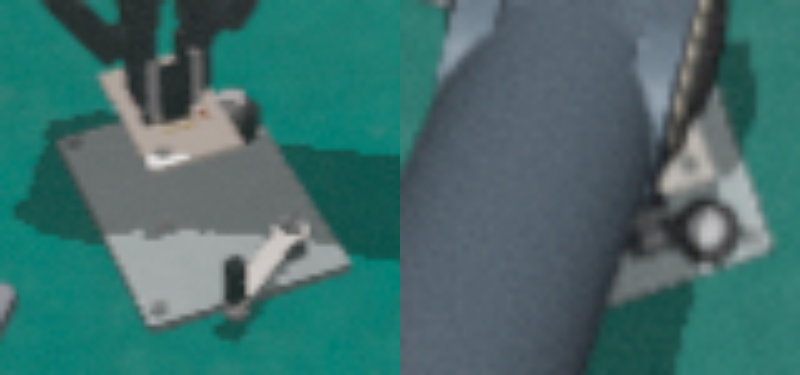

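The side crop shows the board held level above the stage, with its near hole at crop (165,158), the stage stud at crop (168,228) and the clip swung well out. In the top view the arm hides the board. I'll lower to just above the studs and then compare board and stage in the same camera.

>>> arm_command([
  {"gripper": 0.008, "travel": [0, 0.001, 0.012], "delta_rot": [0, 0, 0]},
  {"gripper": 0.008, "travel": [0, 0, 0.012], "delta_rot": [0, 0, 0]},
  {"gripper": 0.008, "travel": [0, 0, 0.01], "delta_rot": [0, 0, 0]},
  {"gripper": 0.008, "travel": [0, 0, 0], "delta_rot": [0, 0, 0]},
  {"gripper": 0.008, "travel": [0, 0, 0], "delta_rot": [0, 0, 0]},
  {"gripper": 0.008, "travel": [0, 0, 0], "delta_rot": [0, 0, 0]},
  {"gripper": 0.008, "travel": [0, 0, 0], "delta_rot": [0, 0, 0]},
  {"gripper": 0.008, "travel": [0, 0, 0], "delta_rot": [0, 0, 0]},
])

```text
time: 12.4
position: [0.5946, -0.0183, 0.0522]
tool_rot: [3.141, 0.0, 1.902]
force: [-0.4, 0.1, -0.4]
opening: 0.0147
finger_force: 34.8
```

```bash
python3 go.py 594.3 -18.4 50 109
python3 - <<'E'
from h import *
c=read_camera('side'); np.savez('pics/side4.npz',**c)
x0,y0=240,205
f=cv2.resize(c['frame'][y0:y0+50,x0:x0+60],(720,600),interpolation=cv2.INTER_CUBIC)
cv2.imwrite('pics/k4.png',f)
s=sense(); p=np.array(s['position'])*1000; top=p[2]-26.1+4
th=np.radians(19.02); R=np.array([[np.cos(th),-np.sin(th)],[np.sin(th),np.cos(th)]])
def pr(n,xy,z): print(n,((w2pix(c,[xy[0]/1e3,xy[1]/1e3,z/1e3])[0]-[x0,y0]+.5)*12).round(0))
# expected crop pixels: near hole(+15,+30), near corners of the board if centred on the TCP; in robot frame
for n,d in(('hole1',(15,30)),('hole2',(-15,-30)),('c+-',(25,40)),('c--',(-25,40))): pr(n,p[:2]+R@d,top)
for z in(10,18): pr('stud1',np.array([580,-7.5])+R@[25,15],z)
E
```

```text
t 12.4 p [594.6 -18.3  52.2] rpy [1.7995e+02 1.0000e-02 1.0897e+02] F [-0.4  0.1 -0.4] open 0.0147 ff 34.8 q [-0.33  0.6   0.4   1.91 -0.35  0.7   0.6 ]
travel mm [ 0.  -0.3  2.2] rot deg [ 0.05  0.01 -0.03]
hole1 [211. 374.]
hole2 [243. 166.]
c+- [184. 417.]
c-- [401. 353.]
stud1 [216. 439.]
stud1 [214. 413.]
```

View pics/k4.png

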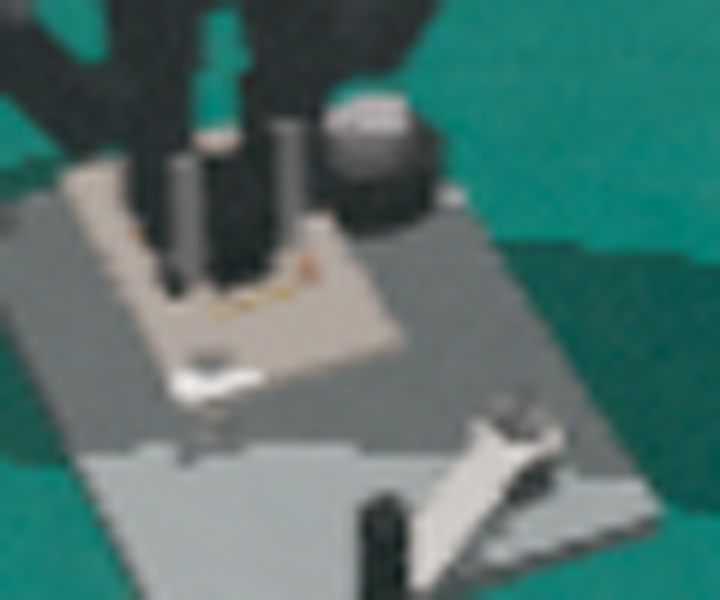

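Run:
```python
from h import *
c=dict(np.load('pics/side4.npz'));g=c['frame'].mean(2).astype(int)
print('cols 251..266'); 
for r in range(230,247): print(r,g[r,251:268])
c3=dict(np.load('pics/side3.npz'));g3=c3['frame'].mean(2).astype(int)
print('side3')
for r in range(222,245): print(r,g3[r,250:268])
for n,uv,z in(('hole4',(208/12-.5+240,360/12-.5+205),.0301),('stud4',(207/12-.5+240,425/12-.5+205),.014)): print(n,(pix2w(c,uv,z)*1000).round(1))
```

```text
cols 251..266
230 [152 167 167 167 167 166 158 156 150 138 157 161 167 166 168 166 166]
231 [138 166 167 167 167 166 164 157 161 167 167 167 166 167 166 167 167]
232 [123 152 166 166 167 166 167 166 167 166 167 166 166 167 166 167 167]
233 [110 138 166 167 167 164 165 163 166 166 167 166 168 165 167 166 167]
234 [111 123 152 168 158 139 137 137 152 167 167 168 167 166 166 165 165]
235 [112 109 139 171 162 132 118 133 160 174 171 167 164 161 149 141 128]
236 [109 109 122 191 223 205 184 205 224 223 200 145 137 123 121 118 115]
237 [113 108 109 183 225 223 222 209 171 144 128 121 112 109 109 109 109]
238 [112 108 109 129 164 165 128 121 119 116 110 109 108 107 109 107 109]
239 [111 111 112 111 116 119 129 125 109 111 110 110 109 109 110 108 108]
240 [111 111 112 110 111 113 111 102 103 109 112 111 110 110 109 107 109]
241 [113 118 120 116 112 121 124 109 109 114 116 118 118 119 115 115 117]
242 [146 169 167 148 112 113 117 118 118 145 167 168 168 168 167 168 168]
243 [169 168 168 150 117 145 167 166 165 167 168 169 168 168 169 169 168]
244 [169 168 167 166 166 168 167 168 166 166 166 1
[... 1327 characters left out ...]
109 107 111 109 108]
237 [109 110 110 109 110 108 109 112 112 109 109 109 110 107 109 110 108 109]
238 [110 109 109 111 110 110 109 111 113 110 111 110 108 109 109 108 108 108]
239 [110 110 110 112 110 109 110 109 107 108 110 110 109 112 109 108 110 107]
240 [109 111 117 114 112 113 106 105 101 101 112 117 117 116 114 109 110 113]
241 [118 143 166 150 111 111 107 107 116 118 142 166 167 166 148 117 142 149]
242 [168 168 168 151 119 118 119 143 167 166 166 166 168 169 166 168 167 167]
243 [167 168 167 167 166 166 166 166 166 166 166 167 166 167 167 167 168 167]
244 [167 168 167 167 166 167 166 166 165 167 167 166 167 167 167 168 167 165]
hole4 [[599.5  10.8  30.1]]
stud4 [[600.4  14.3  14. ]]
```

The hole centre in the side frame is about (599.1, 11.9) and the stud about (599.2, 13.5). The board therefore has to go about 1.5 mm along stage +y, which is tool +x. The corner offset and the stud prediction both support that.

>>> arm_command([
  {"gripper": 0.008, "travel": [0.0015, 0, 0], "delta_rot": [0, 0, 0]},
  {"gripper": 0.008, "travel": [0, 0, 0], "delta_rot": [0, 0, 0]},
  {"gripper": 0.008, "travel": [0, 0, 0.003], "delta_rot": [0, 0, 0]},
  {"gripper": 0.008, "travel": [0, 0, 0.003], "delta_rot": [0, 0, 0]},
  {"gripper": 0.008, "travel": [0, 0, 0.003], "delta_rot": [0, 0, 0]},
  {"gripper": 0.008, "travel": [0, 0, 0.002], "delta_rot": [0, 0, 0]},
  {"gripper": 0.008, "travel": [0, 0, 0.002], "delta_rot": [0, 0, 0]},
  {"gripper": 0.008, "travel": [0, 0, 0], "delta_rot": [0, 0, 0]},
])

```text
time: 13.25
position: [0.5936, -0.0169, 0.0384]
tool_rot: [-3.141, -0.0, 1.902]
force: [0.5, -1.3, -0.3]
opening: 0.0152
finger_force: 34.8
```

```bash
python3 go.py 594.1 -17 36 109
```

```text
t 13.25 p [593.6 -16.9  38.4] rpy [-1.7997e+02 -1.0000e-02  1.0897e+02] F [ 0.5 -1.3 -0.3] open 0.0152 ff 34.8 q [-0.33  0.62  0.38  1.91 -0.36  0.67  0.61]
travel mm [-0.2  0.4  2.4] rot deg [-0.03 -0.01 -0.03]
```

The underside is at 12.3 mm, below the stud tops at 18 mm, with almost no force, so both studs are in the holes. I'll set it down and release.

>>> arm_command([
  {"gripper": 0.008, "travel": [0, 0, 0.001], "delta_rot": [0, 0, 0]},
  {"gripper": 0.008, "travel": [0, 0, 0.0012], "delta_rot": [0, 0, 0]},
  {"gripper": 0.008, "travel": [0, 0, 0], "delta_rot": [0, 0, 0]},
  {"gripper": 0.032, "travel": [0, 0, 0], "delta_rot": [0, 0, 0]},
  {"gripper": 0.032, "travel": [0, 0, 0], "delta_rot": [0, 0, 0]},
  {"gripper": 0.032, "travel": [0, 0, -0.015], "delta_rot": [0, 0, 0]},
  {"gripper": 0.032, "travel": [0, 0, -0.03], "delta_rot": [0, 0, 0]},
  {"gripper": 0.032, "travel": [0, 0, -0.03], "delta_rot": [0, 0, 0]},
])

```text
time: 14.05
position: [0.5936, -0.0171, 0.1131]
tool_rot: [-3.141, 0.0, 1.902]
force: [0.7, 0.6, -0.2]
opening: 0.0321
finger_force: 0.0
```

```bash
python3 go.py 564.3 85.4 90 109
python3 - <<'E'
from h import *
c=read_camera('side'); np.savez('pics/side5.npz',**c)
x0,y0=240,205
C=cloud(c)
# board top heights, stage-frame
th=np.radians(19.02); R=np.array([[np.cos(th),-np.sin(th)],[np.sin(th),np.cos(th)]])
P=C[y0:y0+50,x0:x0+60].reshape(-1,3); I=c['frame'][y0:y0+50,x0:x0+60].reshape(-1,3).astype(int)
q=(P[:,:2]*1000-[580.4,-8.5])@R
for yy in(15,5,-5,-40,-50):
    m=(abs(q[:,1]-yy)<5)&(q[:,0]>-10)&(q[:,0]<30); print(yy,np.nanmedian(P[m,2])*1000,m.sum())
cv2.imwrite('pics/k5.png',cv2.resize(c['frame'][y0:y0+50,x0:x0+60],(720,600),interpolation=cv2.INTER_CUBIC))
E
```

```text
t 14.05 p [593.6 -17.1 113.1] rpy [-179.98    0.    108.95] F [ 0.7  0.6 -0.2] open 0.0321 ff 0.0 q [-0.37  0.52  0.44  1.88 -0.29  0.81  0.56]
travel mm [106.5   5.5  23.1] rot deg [-0.02  0.   -0.05]
15 15.144994075573903 45
5 15.060129596583206 37
-5 24.482623523462532 95
-40 15.43222422477758 24
-50 15.137430739794123 27
```

View pics/k5.png

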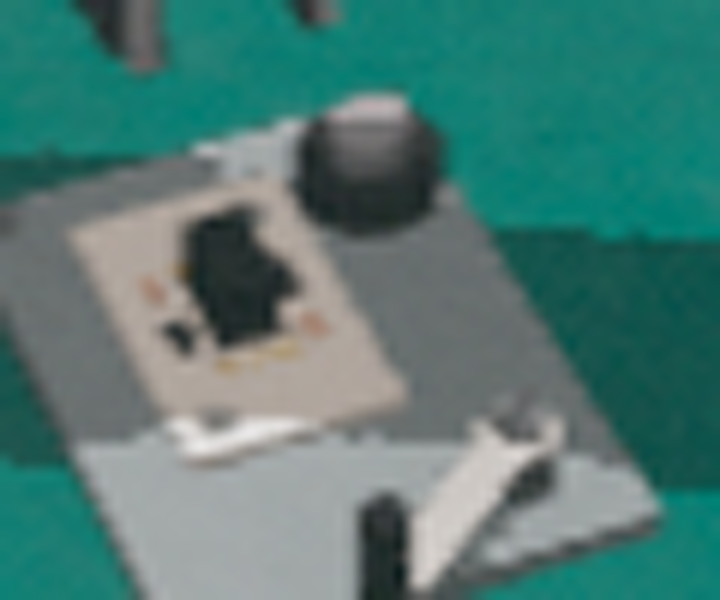

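The board lies flat with both ends of its top at about 15 mm (14 expected). The near hole is on the stud at crop (215,425), and the clip is out at lower right with its knob at crop (385,540). Now I'll fetch the knob.

>>> arm_command([
  {"gripper": 0.034, "travel": [0.0347, 0.0017, 0], "delta_rot": [0, 0, 0]},
  {"gripper": 0.034, "travel": [0.0347, 0.0017, 0], "delta_rot": [0, 0, 0]},
  {"gripper": 0.034, "travel": [0.0347, 0.0017, 0], "delta_rot": [0, 0, 0]},
  {"gripper": 0.034, "travel": [0, 0, 0.01], "delta_rot": [0, 0, 0]},
  {"gripper": 0.034, "travel": [0, 0, 0.02], "delta_rot": [0, 0, 0]},
  {"gripper": 0.034, "travel": [0, 0, 0.02], "delta_rot": [0, 0, 0]},
  {"gripper": 0.034, "travel": [0, 0, 0.01], "delta_rot": [0, 0, 0]},
  {"gripper": 0.034, "travel": [0, 0, 0], "delta_rot": [0, 0, 0]},
], force=25)

```text
time: 14.9
position: [0.5641, 0.0826, 0.0508]
tool_rot: [-3.139, -0.0, 1.901]
force: [-0.4, -0.9, 0.4]
opening: 0.034
finger_force: 0.0
```

>>> arm_command([
  {"gripper": 0.034, "travel": [0, 0, 0], "delta_rot": [0, 0, 0]},
  {"gripper": 0.005, "travel": [0, 0, 0], "delta_rot": [0, 0, 0]},
  {"gripper": 0.005, "travel": [0, 0, 0], "delta_rot": [0, 0, 0]},
  {"gripper": 0.005, "travel": [0, 0, 0], "delta_rot": [0, 0, 0]},
  {"gripper": 0.005, "travel": [0, 0, 0], "delta_rot": [0, 0, 0]},
  {"gripper": 0.005, "travel": [0, 0, 0], "delta_rot": [0, 0, 0]},
  {"gripper": 0.005, "travel": [0, 0, 0], "delta_rot": [0, 0, 0]},
  {"gripper": 0.005, "travel": [0, 0, 0], "delta_rot": [0, 0, 0]},
])

```text
time: 15.7
position: [0.5654, 0.083, 0.0525]
tool_rot: [3.14, 0.0, 1.902]
force: [-0.2, -1.7, 6.0]
opening: 0.0099
finger_force: 24.7
```

```bash
python3 go.py 564.5 83 53 109;python3 arc.py 1.44 0 15 109 56.6
```

```text
t 15.7 p [565.4  83.   52.5] rpy [1.7992e+02 1.0000e-02 1.0896e+02] F [-0.2 -1.7  6. ] open 0.0099 ff 24.7 q [-0.51  0.57  0.39  1.96 -0.34  0.67  0.42]
travel mm [ 0.2 -0.9 -0.5] rot deg [ 0.08  0.01 -0.04]
[[-4.5, 3.1], [-4.7, 2.7], [-5.0, 2.2], [-5.2, 1.7], [-5.3, 1.2], [-5.4, 0.7], [-5.4, 0.2], [-5.4, -0.4], [-5.4, -0.9], [-5.3, -1.4], [-5.1, -1.9], [-4.9, -2.4], [-4.6, -2.8], [-4.4, -3.2], [-4.0, -3.6]]
```

>>> arm_command([
  {"gripper": 0.005, "travel": [-0.0045, 0.0031, 0], "delta_rot": [0, 0, 0]},
  {"gripper": 0.005, "travel": [-0.0047, 0.0027, 0], "delta_rot": [0, 0, 0]},
  {"gripper": 0.005, "travel": [-0.005, 0.0022, 0], "delta_rot": [0, 0, 0]},
  {"gripper": 0.005, "travel": [-0.0052, 0.0017, 0], "delta_rot": [0, 0, 0]},
  {"gripper": 0.005, "travel": [-0.0053, 0.0012, 0], "delta_rot": [0, 0, 0]},
  {"gripper": 0.005, "travel": [-0.0054, 0.0007, 0], "delta_rot": [0, 0, 0]},
  {"gripper": 0.005, "travel": [-0.0054, 0.0002, 0], "delta_rot": [0, 0, 0]},
  {"gripper": 0.005, "travel": [-0.0054, -0.0004, 0], "delta_rot": [0, 0, 0]},
])

```text
time: 16.5
position: [0.5895, 0.0496, 0.0524]
tool_rot: [3.14, -0.002, 1.902]
force: [-1.1, 2.3, 4.4]
opening: 0.0097
finger_force: 24.7
```

>>> arm_command([
  {"gripper": 0.005, "travel": [-0.0054, -0.0009, 0], "delta_rot": [0, 0, 0]},
  {"gripper": 0.005, "travel": [-0.0053, -0.0014, 0], "delta_rot": [0, 0, 0]},
  {"gripper": 0.005, "travel": [-0.0051, -0.0019, 0], "delta_rot": [0, 0, 0]},
  {"gripper": 0.005, "travel": [-0.0049, -0.0024, 0], "delta_rot": [0, 0, 0]},
  {"gripper": 0.005, "travel": [-0.0046, -0.0028, 0], "delta_rot": [0, 0, 0]},
  {"gripper": 0.005, "travel": [-0.0044, -0.0032, 0], "delta_rot": [0, 0, 0]},
  {"gripper": 0.005, "travel": [-0.004, -0.0036, 0], "delta_rot": [0, 0, 0]},
  {"gripper": 0.005, "travel": [0, 0, 0], "delta_rot": [0, 0, 0]},
])

```text
time: 17.3
position: [0.5891, 0.0085, 0.0528]
tool_rot: [3.132, 0.006, 1.899]
force: [8.7, -2.1, -1.0]
opening: 0.0096
finger_force: 24.4
```

```bash
python3 go.py 584.6 9.9 53 109
python3 - <<'E'
from h import *
s=sense(); p=np.array(s['position'])*1000-[533.7,34.7,0]
print(np.arctan2(p[1],p[0])-.332+.785, np.hypot(p[0],p[1]))
E
```

```text
t 17.3 p [589.1   8.5  52.8] rpy [179.45   0.37 108.83] F [ 8.7 -2.1 -1. ] open 0.0096 ff 24.4 q [-0.38  0.59  0.39  1.93 -0.34  0.68  0.55]
travel mm [ 2.8 -3.8 -0.3] rot deg [ 0.55  0.37 -0.17]
0.011649399269685667 61.30451693711881
```

>>> arm_command([
  {"gripper": 0.005, "travel": [0.001, -0.001, 0], "delta_rot": [0, 0, 0]},
  {"gripper": 0.005, "travel": [0.001, -0.001, 0], "delta_rot": [0, 0, 0]},
  {"gripper": 0.005, "travel": [0, -0.001, 0], "delta_rot": [0, 0, 0]},
  {"gripper": 0.005, "travel": [0, -0.001, 0], "delta_rot": [0, 0, 0]},
  {"gripper": 0.005, "travel": [0, 0, 0], "delta_rot": [0, 0, 0]},
  {"gripper": 0.005, "travel": [0, 0, 0], "delta_rot": [0, 0, 0]},
  {"gripper": 0.005, "travel": [0, 0, 0], "delta_rot": [0, 0, 0]},
  {"gripper": 0.005, "travel": [0, 0, 0], "delta_rot": [0, 0, 0]},
])

```text
time: 18.1
position: [0.5887, 0.0083, 0.0531]
tool_rot: [3.125, 0.011, 1.899]
force: [18.2, -3.7, -10.4]
opening: 0.0099
finger_force: 24.3
```

```bash
python3 go.py 584.6 9.9 53 109
python3 - <<'E'
from h import *
c=read_camera('side'); np.savez('pics/side6.npz',**c)
x0,y0=240,200
cv2.imwrite('pics/k6.png',cv2.resize(c['frame'][y0:y0+50,x0:x0+60],(720,600),interpolation=cv2.INTER_CUBIC))
E
```

```text
t 18.1 p [588.7   8.3  53.1] rpy [179.02   0.66 108.8 ] F [ 18.2  -3.7 -10.4] open 0.0099 ff 24.3 q [-0.38  0.58  0.39  1.94 -0.34  0.67  0.54]
travel mm [ 2.9 -3.4  0. ] rot deg [ 0.98  0.66 -0.19]
```

>>> arm_command([
  {"gripper": 0.005, "travel": [-0.001, 0.002, 0], "delta_rot": [0, 0, 0]},
  {"gripper": 0.005, "travel": [-0.001, 0.002, 0], "delta_rot": [0, 0, 0]},
  {"gripper": 0.018, "travel": [0, 0, 0], "delta_rot": [0, 0, 0]},
  {"gripper": 0.018, "travel": [0, 0, 0], "delta_rot": [0, 0, 0]},
  {"gripper": 0.018, "travel": [0, 0, 0], "delta_rot": [0, 0, 0]},
  {"gripper": 0.018, "travel": [0, 0, 0], "delta_rot": [0, 0, 0]},
  {"gripper": 0.018, "travel": [0, 0, 0], "delta_rot": [0, 0, 0]},
  {"gripper": 0.018, "travel": [0, 0, 0], "delta_rot": [0, 0, 0]},
])

```text
time: 18.95
position: [0.5847, 0.0109, 0.0516]
tool_rot: [3.141, 0.0, 1.902]
force: [4.4, -0.7, 0.2]
opening: 0.0183
finger_force: 1.8
```

```bash
python3 go.py 584.6 9.9 53 109
python3 - <<'E'
from h import *
c=read_camera('side'); np.savez('pics/side6.npz',**c)
x0,y0=240,200
cv2.imwrite('pics/k6.png',cv2.resize(c['frame'][y0:y0+50,x0:x0+60],(720,600),interpolation=cv2.INTER_CUBIC))
E
```

```text
t 18.95 p [584.7  10.9  51.6] rpy [1.7997e+02 3.0000e-02 1.0897e+02] F [ 4.4 -0.7  0.2] open 0.0183 ff 1.8 q [-0.38  0.59  0.39  1.93 -0.34  0.68  0.55]
travel mm [-0.9 -0.4 -1.4] rot deg [ 0.03  0.03 -0.03]
```

>>> arm_command([
  {"gripper": 0.018, "travel": [0, -0.001, 0], "delta_rot": [0, 0, 0]},
  {"gripper": 0.018, "travel": [0, -0.001, 0], "delta_rot": [0, 0, 0]},
  {"gripper": 0.018, "travel": [0, -0.001, 0], "delta_rot": [0, 0, 0]},
  {"gripper": 0.018, "travel": [0, 0, 0], "delta_rot": [0, 0, 0]},
  {"gripper": 0.018, "travel": [0, 0, 0], "delta_rot": [0, 0, 0]},
  {"gripper": 0.018, "travel": [0, 0, 0], "delta_rot": [0, 0, 0]},
  {"gripper": 0.018, "travel": [0, 0, 0], "delta_rot": [0, 0, 0]},
  {"gripper": 0.018, "travel": [0, 0, 0], "delta_rot": [0, 0, 0]},
])

```text
time: 19.8
position: [0.5838, 0.0098, 0.052]
tool_rot: [3.137, 0.002, 1.902]
force: [8.0, -2.0, -2.1]
opening: 0.018
finger_force: 3.5
```

```bash
python3 go.py 584.6 9.9 53 109
python3 - <<'E'
from h import *
c=read_camera('side'); np.savez('pics/side6.npz',**c)
x0,y0=240,200
cv2.imwrite('pics/k6.png',cv2.resize(c['frame'][y0:y0+50,x0:x0+60],(720,600),interpolation=cv2.INTER_CUBIC))
E
```

```text
t 19.8 p [583.8   9.8  52. ] rpy [1.7975e+02 1.3000e-01 1.0896e+02] F [ 8.  -2.  -2.1] open 0.018 ff 3.5 q [-0.38  0.58  0.39  1.94 -0.34  0.68  0.55]
travel mm [-0.2  0.8 -1. ] rot deg [ 0.25  0.13 -0.04]
```

View pics/k6.png

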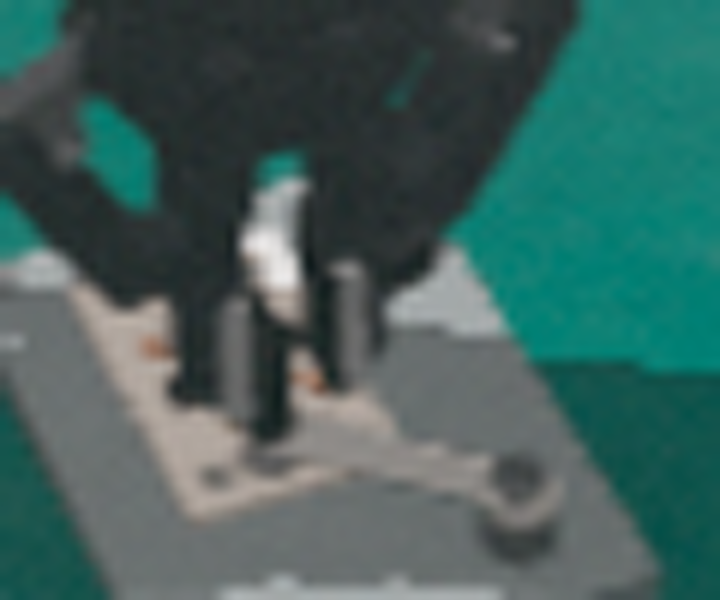

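The foot (crop (265,455)) stands on the board's near edge, with the knob between the pads at (270,400). I'll project candidate clip angles to read the angle.

Run:
```python
from h import *
c=dict(np.load('pics/side6.npz'))
pv=np.array([534.1,33.7])
f=lambda P:((w2pix(c,np.array(P)/1e3)-[240,200]+.5)*12).round(0).tolist()
print('pivot head',f([*pv,31.5]))
for a in(-.08,0,.1,.2,.3):
    w=a-.785+.332; k=pv+56.6*np.array([np.cos(w),np.sin(w)])
    print(a,'knobbase',f([*k,27.5]),'top',f([*k,51.5]),'foot',f([*k,14]), 'tip mid blade',f([*(pv+30*np.array([np.cos(w),np.sin(w)])),27.5]))
g=c['frame'][226:242,255:275].mean(2).astype(int)
for r,row in zip(range(226,242),g): print(r,row)
```

```text
pivot head [[519.0, 475.0]]
-0.08 knobbase [[285.0, 406.0]] top [[281.0, 325.0]] foot [[286.0, 451.0]] tip mid blade [[393.0, 445.0]]
0 knobbase [[275.0, 419.0]] top [[272.0, 338.0]] foot [[277.0, 464.0]] tip mid blade [[389.0, 452.0]]
0.1 knobbase [[266.0, 437.0]] top [[262.0, 356.0]] foot [[268.0, 481.0]] tip mid blade [[384.0, 461.0]]
0.2 knobbase [[259.0, 455.0]] top [[255.0, 373.0]] foot [[261.0, 499.0]] tip mid blade [[380.0, 471.0]]
0.3 knobbase [[255.0, 473.0]] top [[251.0, 392.0]] foot [[257.0, 518.0]] tip mid blade [[378.0, 480.0]]
226 [ 45  45  51  80 104  89  39  56 109 120  79  36  37  81 101  76  61 127
 162 160]
227 [ 44  43  48  80 106  90  51  43  39  58  58  40  37  77 107  89  53  89
 109 110]
228 [ 41  42  45  81 104  91  50  43  40  52  50  38  39  76 106  88  54  88
 108 107]
229 [ 44  40  49  81 104  91  50  45  37 103 115  47  40  79 107  89  75 103
 107 109]
230 [ 47  47  51  77 104  90  50  39  39 125 146  87  39  78 108 102 100 109
 109 107]
231 [ 43  40  41  73 101  92  51  40  36 101 137 112  40  66  98 108 109 109
 107 109]
232 [ 44  45  46  76 102  89  49  37  35 126 146 100  80  79 116 130 119 108
 110 110]
233 [ 61  66  63  78 103  95  62  36  36 123 163 165 154 153 166 157 131 110
 110 109]
234 [142 157 140 124 104  96  61  36  36  86 137 148 149 165 166 167 156 130
 108 107]
235 [167 166 166 148 105  80  40  36  39  86 127 137 140 144 151 150 153 147
 109 106]
236 [166 167 166 167 156 115  60  48  74 118 140 139 139 138 137 136 146 145
 125 111]
237 [165 167 166 166 151 112  90 106 125 137 139 139 140 139 139 139 138 136
 137 136]
238 [166 162 155 151 139 107  92  93  90 103 123 133 135 139 138 139 138 137
 138 138]
239 [164 144 106 113 137 139 119 105 110 145 164 156 144 128 108 116 122 135
 138 138]
240 [165 155 126 123 146 163 164 164 156 145 137 122 116 117 111 109 108 101
  98 107]
241 [150 166 166 166 165 158 139 131 122 119 116 109 108 107 107 109 107 109
 109 110]
```

The knob base at about (272,420) and the mid-blade row give a≈0.0 to 0.05, so the foot is about 9 mm inside the board edge. I'll release, rise and go to the key.

>>> arm_command([
  {"gripper": 0.018, "travel": [0, 0.002, 0], "delta_rot": [0, 0, 0]},
  {"gripper": 0.03, "travel": [0, 0, 0], "delta_rot": [0, 0, 0]},
  {"gripper": 0.03, "travel": [0, 0, 0], "delta_rot": [0, 0, 0]},
  {"gripper": 0.03, "travel": [0, 0, -0.02], "delta_rot": [0, 0, 0]},
  {"gripper": 0.03, "travel": [0, 0, -0.025], "delta_rot": [0, 0, 0]},
  {"gripper": 0, "travel": [-0.02, -0.0157, 0], "delta_rot": [0, 0, 0]},
  {"gripper": 0, "travel": [-0.02, -0.0157, 0], "delta_rot": [0, 0, 0]},
  {"gripper": 0, "travel": [-0.02, -0.0157, 0], "delta_rot": [0, 0, 0]},
])

```text
time: 20.65
position: [0.5567, -0.0613, 0.0962]
tool_rot: [-3.139, -0.002, 1.903]
force: [1.2, 0.3, -1.0]
opening: -0.0003
finger_force: 0.0
```

>>> arm_command([
  {"gripper": 0, "travel": [0, 0, 0.01], "delta_rot": [0, 0, 0]},
  {"gripper": 0, "travel": [0, 0, 0.01], "delta_rot": [0, 0, 0]},
  {"gripper": 0, "travel": [0, 0, 0.01], "delta_rot": [0, 0, 0]},
  {"gripper": 0, "travel": [0, 0, 0], "delta_rot": [0, 0, 0]},
  {"gripper": 0, "travel": [0, 0, 0], "delta_rot": [0, 0, 0]},
  {"gripper": 0, "travel": [0, 0, 0], "delta_rot": [0, 0, 0]},
  {"gripper": 0, "travel": [0, 0, 0], "delta_rot": [0, 0, 0]},
  {"gripper": 0, "travel": [0, 0, 0], "delta_rot": [0, 0, 0]},
])

```text
time: 21.45
position: [0.5588, -0.0612, 0.0669]
tool_rot: [3.141, 0.0, 1.902]
force: [0.4, 0.3, 0.2]
opening: -0.0001
finger_force: 0.0
```

```bash
python3 go.py 560.8 -61.5 52 109
python3 - <<'E'
from h import *
c=read_camera('side'); np.savez('pics/side7.npz',**c)
pv=np.array([534.1,33.7]); C=cloud(c)
P=C[195:265,225:310].reshape(-1,3); m=(P[:,2]>.036)&(P[:,2]<.056)&(abs(P[:,1]-.02)<.04)&(P[:,0]>.56)
print('knob',(np.nanmedian(P[m],0)*1000).round(1),m.sum()); k=np.nanmedian(P[m],0)[:2]*1000-pv
print('a',np.arctan2(k[1],k[0])-.332+.785,np.hypot(*k))
E
```

```text
t 21.45 p [558.8 -61.2  66.9] rpy [1.7996e+02 1.0000e-02 1.0898e+02] F [0.4 0.3 0.2] open -0.0001 ff 0.0 q [-0.27  0.54  0.41  1.98 -0.32  0.69  0.67]
travel mm [-0.9  1.8 14.9] rot deg [ 0.04  0.01 -0.02]
knob [585.8  13.2  47.2] 37
a 0.0762649344956371 55.615756375872074
```

>>> arm_command([
  {"gripper": 0, "travel": [-0.001, 0.002, 0.005], "delta_rot": [0, 0, 0]},
  {"gripper": 0, "travel": [0, 0, 0.006], "delta_rot": [0, 0, 0]},
  {"gripper": 0, "travel": [0, 0, 0.004], "delta_rot": [0, 0, 0]},
  {"gripper": 0, "travel": [0, 0, 0.003], "delta_rot": [0, 0, 0]},
  {"gripper": 0, "travel": [0, 0, 0.002], "delta_rot": [0, 0, 0]},
  {"gripper": 0, "travel": [0, 0, 0.002], "delta_rot": [0, 0, 0]},
  {"gripper": 0, "travel": [0, 0, 0], "delta_rot": [0, 0, 0]},
  {"gripper": 0, "travel": [0, 0, 0], "delta_rot": [0, 0, 0]},
])

```text
time: 22.3
position: [0.5604, -0.0616, 0.0447]
tool_rot: [-3.141, -0.001, 1.902]
force: [-1.7, 0.4, 3.5]
opening: 0.0
finger_force: 1.5
```

```bash
python3 go.py 560.8 -61.5 43 109
```

```text
t 22.3 p [560.4 -61.6  44.7] rpy [-1.7997e+02 -3.0000e-02  1.0896e+02] F [-1.7  0.4  3.5] open 0.0 ff 1.5 q [-0.26  0.57  0.39  1.98 -0.35  0.65  0.68]
travel mm [-0.   0.4  1.7] rot deg [-0.03 -0.03 -0.04]
```

>>> arm_command([
  {"gripper": 0, "travel": [0, 0, 0.001], "delta_rot": [0, 0, 0]},
  {"gripper": 0, "travel": [0, 0, 0.001], "delta_rot": [0, 0, 0]},
  {"gripper": 0, "travel": [0, 0, 0.001], "delta_rot": [0, 0, 0]},
  {"gripper": 0, "travel": [0, 0, 0], "delta_rot": [0, 0, 0]},
  {"gripper": 0, "travel": [0, 0, 0], "delta_rot": [0, 0, 0]},
  {"gripper": 0, "travel": [0, 0, 0], "delta_rot": [0, 0, 0]},
  {"gripper": 0, "travel": [0, 0, 0], "delta_rot": [0, 0, 0]},
  {"gripper": 0, "travel": [0, 0, 0], "delta_rot": [0, 0, 0]},
])

```text
time: 23.1
position: [0.5606, -0.0616, 0.0429]
tool_rot: [3.141, -0.001, 1.902]
force: [-5.6, 1.0, 14.4]
opening: 0.0
finger_force: 7.2
```

The force rose to 14 N with little further travel, so the key is at its stop. I'll let it up and return to the knob.

>>> arm_command([
  {"gripper": 0, "travel": [0, 0, -0.005], "delta_rot": [0, 0, 0]},
  {"gripper": 0, "travel": [0, 0, -0.015], "delta_rot": [0, 0, 0]},
  {"gripper": 0, "travel": [0, 0, -0.035], "delta_rot": [0, 0, 0]},
  {"gripper": 0.032, "travel": [0.0203, 0.0161, 0], "delta_rot": [0, 0, 0]},
  {"gripper": 0.032, "travel": [0.0203, 0.0161, 0], "delta_rot": [0, 0, 0]},
  {"gripper": 0.032, "travel": [0.0203, 0.0161, 0], "delta_rot": [0, 0, 0]},
  {"gripper": 0.032, "travel": [0, 0, 0], "delta_rot": [0, 0, 0]},
  {"gripper": 0.032, "travel": [0, 0, 0], "delta_rot": [0, 0, 0]},
])

```text
time: 23.9
position: [0.587, 0.0121, 0.097]
tool_rot: [3.141, 0.001, 1.903]
force: [-0.4, -0.7, -0.1]
opening: 0.0319
finger_force: 0.0
```

```bash
python3 go.py 586.3 11.8 52 109; python3 arc.py .05 1.5 16 109 56.6
python3 - <<'E'
from h import *
c=read_camera('side'); np.savez('pics/side8.npz',**c); a=dict(np.load('pics/side0.npz'))
C=cloud(c);A=cloud(a)
for n,Z in(('now',C),('start',A)):
    P=Z[195:265,225:310].reshape(-1,3); m=np.hypot(P[:,0]-.5605,P[:,1]+.0625)<.007; print(n,'key z',np.nanmedian(P[m,2]),m.sum())
E
```

```text
t 23.9 p [587.   12.1  97. ] rpy [1.7995e+02 4.0000e-02 1.0905e+02] F [-0.4 -0.7 -0.1] open 0.0319 ff 0.0 q [-0.41  0.53  0.43  1.91 -0.3   0.77  0.52]
travel mm [ 0.  -0.8 45. ] rot deg [0.05 0.04 0.05]
[[4.0, 3.3], [4.2, 2.9], [4.5, 2.5], [4.7, 2.1], [4.9, 1.6], [5.0, 1.2], [5.1, 0.7], [5.1, 0.3], [5.1, -0.2], [5.1, -0.6], [5.0, -1.1], [4.9, -1.6], [4.7, -2.0], [4.5, -2.4], [4.3, -2.8], [4.0, -3.2]]
now key z nan 0
start key z 0.032159592774989365 13
  return np.nanmean(a, axis, out=out, keepdims=keepdims)
```

>>> arm_command([
  {"gripper": 0.032, "travel": [0, 0, 0.01], "delta_rot": [0, 0, 0]},
  {"gripper": 0.032, "travel": [0, 0, 0.02], "delta_rot": [0, 0, 0]},
  {"gripper": 0.032, "travel": [0, 0, 0.014], "delta_rot": [0, 0, 0]},
  {"gripper": 0.032, "travel": [0, 0, 0], "delta_rot": [0, 0, 0]},
  {"gripper": 0.005, "travel": [0, 0, 0], "delta_rot": [0, 0, 0]},
  {"gripper": 0.005, "travel": [0, 0, 0], "delta_rot": [0, 0, 0]},
  {"gripper": 0.005, "travel": [0, 0, 0], "delta_rot": [0, 0, 0]},
  {"gripper": 0.005, "travel": [0, 0, 0], "delta_rot": [0, 0, 0]},
], force=25)

```text
time: 24.75
position: [0.5871, 0.0113, 0.053]
tool_rot: [3.14, 0.001, 1.902]
force: [1.8, -1.8, -2.8]
opening: 0.0093
finger_force: 24.7
```

>>> arm_command([
  {"gripper": 0.005, "travel": [0.004, 0.0033, 0], "delta_rot": [0, 0, 0]},
  {"gripper": 0.005, "travel": [0.0042, 0.0029, 0], "delta_rot": [0, 0, 0]},
  {"gripper": 0.005, "travel": [0.0045, 0.0025, 0], "delta_rot": [0, 0, 0]},
  {"gripper": 0.005, "travel": [0.0047, 0.0021, 0], "delta_rot": [0, 0, 0]},
  {"gripper": 0.005, "travel": [0.0049, 0.0016, 0], "delta_rot": [0, 0, 0]},
  {"gripper": 0.005, "travel": [0.005, 0.0012, 0], "delta_rot": [0, 0, 0]},
  {"gripper": 0.005, "travel": [0.0051, 0.0007, 0], "delta_rot": [0, 0, 0]},
  {"gripper": 0.005, "travel": [0.0051, 0.0003, 0], "delta_rot": [0, 0, 0]},
])

```text
time: 25.55
position: [0.5884, 0.0525, 0.0528]
tool_rot: [3.141, 0.0, 1.902]
force: [0.2, -3.2, 1.7]
opening: 0.0094
finger_force: 25.1
```

>>> arm_command([
  {"gripper": 0.005, "travel": [0.0051, -0.0002, 0], "delta_rot": [0, 0, 0]},
  {"gripper": 0.005, "travel": [0.0051, -0.0006, 0], "delta_rot": [0, 0, 0]},
  {"gripper": 0.005, "travel": [0.005, -0.0011, 0], "delta_rot": [0, 0, 0]},
  {"gripper": 0.005, "travel": [0.0049, -0.0016, 0], "delta_rot": [0, 0, 0]},
  {"gripper": 0.005, "travel": [0.0047, -0.002, 0], "delta_rot": [0, 0, 0]},
  {"gripper": 0.005, "travel": [0.0045, -0.0024, 0], "delta_rot": [0, 0, 0]},
  {"gripper": 0.005, "travel": [0.0043, -0.0028, 0], "delta_rot": [0, 0, 0]},
  {"gripper": 0.005, "travel": [0.004, -0.0032, 0], "delta_rot": [0, 0, 0]},
])

```text
time: 26.35
position: [0.5649, 0.0865, 0.053]
tool_rot: [3.135, -0.002, 1.904]
force: [7.0, 6.0, -4.9]
opening: 0.0099
finger_force: 24.6
```

Swung out to about 1.4. I'll release, rise, move away and check.

>>> arm_command([
  {"gripper": 0.034, "travel": [0, 0, 0], "delta_rot": [0, 0, 0]},
  {"gripper": 0.034, "travel": [0, 0, 0], "delta_rot": [0, 0, 0]},
  {"gripper": 0.034, "travel": [0, 0, 0], "delta_rot": [0, 0, 0]},
  {"gripper": 0.034, "travel": [0, 0, -0.02], "delta_rot": [0, 0, 0]},
  {"gripper": 0.034, "travel": [0, 0, -0.04], "delta_rot": [0, 0, 0]},
  {"gripper": 0.034, "travel": [0, 0, -0.04], "delta_rot": [0, 0, 0]},
  {"gripper": 0.034, "travel": [0.04, -0.02, -0.02], "delta_rot": [0, 0, 0]},
  {"gripper": 0.034, "travel": [0.04, -0.02, 0], "delta_rot": [0, 0, 0]},
])

```text
time: 27.15
position: [0.5006, 0.1452, 0.1756]
tool_rot: [3.136, -0.0, 1.897]
force: [-0.7, 0.6, -1.1]
opening: 0.0338
finger_force: 0.0
```

>>> arm_command([
  {"gripper": 0.034, "travel": [0.04, -0.02, 0], "delta_rot": [0, 0, 0]},
  {"gripper": 0.034, "travel": [0.04, -0.02, 0], "delta_rot": [0, 0, 0]},
  {"gripper": 0.034, "travel": [0.04, -0.01, 0], "delta_rot": [0, 0, 0]},
  {"gripper": 0.034, "travel": [0.04, -0.01, 0], "delta_rot": [0, 0, 0]},
  {"gripper": 0.034, "travel": [0, 0, 0], "delta_rot": [0, 0, 0]},
  {"gripper": 0.034, "travel": [0, 0, 0], "delta_rot": [0, 0, 0]},
  {"gripper": 0.034, "travel": [0, 0, 0], "delta_rot": [0, 0, 0]},
  {"gripper": 0.034, "travel": [0, 0, 0], "delta_rot": [0, 0, 0]},
])

```text
time: 27.95
position: [0.3911, 0.2759, 0.1726]
tool_rot: [-3.141, 0.0, 1.899]
force: [-0.4, -0.5, 0.1]
opening: 0.034
finger_force: 0.0
```

Run:
```python
from h import *
th=np.radians(19.02); R=np.array([[np.cos(th),-np.sin(th)],[np.sin(th),np.cos(th)]])
for n,st,y0 in(('top',(262,190,34),-6.5),('side',(265,236,38),-8.5)):
    c=read_camera(n); C=cloud(c); x,y,r=st
    P=C[y-r:y+r,x-r:x+r].reshape(-1,3); I=c['frame'][y-r:y+r,x-r:x+r].reshape(-1,3).astype(int)
    q=(P[:,:2]*1000-[580,y0])@R; z=P[:,2]*1000
    m=(z>38)&(z<58); k=np.median(q[m],0); print(n,'knob stage',k.round(1),m.sum(),'a',round(np.arctan2(k[1]-55,k[0]+30)+.785,2))
    m=np.hypot(q[:,0]+36,q[:,1]+45)<7; print(' key z',np.nanmedian(z[m]).round(1))
    # white board: colour r/b warmth & brightness, within region, heights
    w=(z>11.5)&(z<19)&(I[:,2]>140)&(abs(q[:,0]-10)<40)&(abs(q[:,1]+15)<55)
    rc=cv2.minAreaRect(q[w].astype(np.float32)); print(' board',np.round(rc[0],1),np.round(rc[1],1),round(rc[2],1),'z',np.median(z[w]).round(1),w.sum())
    for yy in(18,8,-38,-48):
        mm=(abs(q[:,1]-yy)<5)&(abs(q[:,0]-10)<18); print('  y',yy,'z',np.nanmedian(z[mm]).round(1))
```

```text
top knob stage [12.3 89.6] 16 a 1.47
 key z 32.9
 board [ 10.  -14.9] [ 79.2 109.6] 0.2 z 13.7 377
  y 18 z 13.3
  y 8 z 13.1
  y -38 z 14.4
  y -48 z 14.2
side knob stage [15.3 93.3] 34 a 1.49
 key z 32.2
 board [ 10.  -14.4] [108.8  79.7] 89.5 z 14.2 469
  y 18 z 15.2
  y 8 z 15.0
  y -38 z 15.3
  y -48 z 15.4
```

```bash
python3 -c "
from station import *
print(hand_in())"
```

```text
the job is handed in; nothing more can be done
None
```

The job is done and handed in: the matching board (board_a) lies flat over both studs, the key was pressed to its stop with the clip in and has come back up, the clip is swung out to about 1.48 rad, and I touched none of the other boards or loose things.

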